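# Turn a rock core line-up and lay it in the tester

### The job

Roll the grey rock core along the bench, without lifting it, until its blue line faces straight up. Then pick it up and, keeping the blue line on top, lay it gently in the two V-notches of the tester's rest, about midway between the two brass probes, and let go. Leave the brown core, the tape roll and the gel jar where they are.

Things in the scene. Friction and masses are not known exactly. Their poses are not given: they have to be found in the camera images.
- core (a point): Centre of the loose grey rock core, a solid cylinder 50 mm in diameter, 120 mm long, 0.4 to 0.7 kg, lying on the bench (centre 25 mm up). x axis: along its length; z axis: from the centre out through the blue line, which faces up when z does. It rolls without slipping (25 mm of travel per rad) when pushed slowly sideways at mid-height, and stops when the pushing stops.
- line (a point): Middle of the blue line on the core's round surface, 25 mm from its centre. The line is 12 mm wide, runs the whole length and on down each end face to the centre; a thinner black line (5 mm) marks the opposite side likewise. At the start the blue line is about 1.9 rad (110 degrees) round from the top, to one side.
- rest (a point): Where the core's centre lies when it rests midway in the fixed tester rest: on the rest's middle, 49.4 mm above the bench. x axis: along the rest, the way the core must lie (either way round); z up. The rest is a grey base plate 210 x 90 x 10 mm (its top 39 mm below this point) with two white V-notch blocks and a brass probe at each end.
- notch (a point): One of the two alike white V-notch blocks: on the core's axis as it will lie, 46 mm from the middle of the rest along its x axis (the other is 46 mm the other way). Each is a 90 degree notch, 18 mm thick along the rest and 62 mm wide across it, its tops 10 mm below this point. The clear gap between the blocks, for fingers, is 74 mm long and open at both sides.
- probe (a point): Face centre of one of the two brass probe discs, 36 mm in diameter, 76 mm from the middle of the rest along its x axis (the other is 76 mm the other way). Probes and their dark brackets reach 21 mm above this point (70 mm above the bench).
- upright_core: Loose brown core standing on end, 48 mm in diameter, 75 mm tall; origin at the centre of its underside. To be left alone.
- tape: Loose yellow roll of tape lying flat, 90 mm in diameter, 24 mm tall; origin at the centre of its underside. To be left alone.
- gel: Loose small jar with white cap and blue label, 54 mm in diameter, 70 mm tall; origin at the centre of its underside. To be left alone.
Not all that is in view belongs to the job. Of the things shaped like the part that bears core, the concrete one is meant.

How it is judged:
By the outcome, as a careful person would: the job done as asked, in the order asked, and still so for the second after the job is handed in, with the robot touching nothing.
It also fails if it takes over 48 s, if anything falls off the work surface, if the arm or the gripper's body presses on something with over 40 N, if the wrist force passes 120 N, or if a joint passes its speed limit or range.

### The arm

A 6-joint arm with a two-finger parallel gripper is mounted at the origin on the work surface. World frame = base frame: x ahead of the robot, y to its left, z up, the work surface at z = 0. Lengths are in m, angles in rad, forces in N, time in s.
With the tool pointing down it reaches from about 0.275 to 0.85 m from the base axis. Payload 19 kg.
Tool frame: the origin (TCP) lies between the finger pads; the fingertips stand 14 mm ahead of it and the grasp point (between the pads) lies 5 mm behind it; z points along the fingers, y is the direction in which the jaws open and shut (so a half turn about z gives the same grasp; the last joint's range is limited). The gripper opens to 85 mm and grips with 20 to 120 N. Pads are 22 mm wide; open, the fingers measure 114 mm over their backs; the gripper's body (76 mm by 85 mm) begins 54 mm behind the grasp point. The pads swing forward as they close: fully open they stand 13 mm farther back than shut.
Start: joints at [-0.134, 0.15, 1.437, -0, 1.554, -0.134], TCP at [0.575, -0, 0.211] pointing down, gripper open.
Joint ranges: [-2.8, 2.8], [-0.68, 2.1], [0.12, 2.68], [-1.39, 4.53], [0.16, 2.79], [-2.81, 2.81]. Speed limits (rad/s): [1.89, 1.89, 2.22, 3.01, 3.01, 3.01].

### API

Orientations are given as a unit quaternion [w, x, y, z].
In Python, from bench import r gives the robot as it stands.
- The arm moves only by the shell command python3 -m crank 'ROWS' [FORCE]. ROWS is a JSON object of lists of equal length, an entry for each row: "claw": the closure, from -1 (fully open) to 1 (shut); "xyz": the shift along the world's x, y, z scaled (see below), a list of three; "twist": the turn about the world's z scaled (see below). A call has 1 to 12 rows; each row is the pose to reach, as a shift and turn from the pose commanded when the call began; what a row does not reach only later rows make up. The controller multiplies each number of a shift by 300 mm and each number of a turn by pi/2 rad. A row lasts 1/10 s, in which the tool goes at most 50 mm and 8.59 degrees, less where a joint would pass 70% of its speed; a pose out of reach is approached as far as the arm can. A call with a number of a shift or a turn outside -1 to 1 is refused whole. A call with a gripper value outside its range is refused whole. The fingers move at their own pace and stop on an object; FORCE is the grip in N (left out, the last holds). Time passes only in rows, so rows that repeat a pose let the fingers close. It gives the time, the measured TCP pose, the force and the opening at its end, in the units of the state.
- r.state(): the state, without advancing time (a new reading comes with each control period).
- r.camera(name): name is "scene" or "side" or "wrist"; returns a dict with "frame" (420x560x3 uint8, red, green, blue), "depth" (420x560 float32, m along the optical axis (not along the pixel's ray), 0 where there is no reading), "vertical_fov" (degrees; the focal length in pixels is half the picture's height over the tangent of half this angle, whatever the lens; pixels are square), "cx", "cy" (the principal point, pixels), "k1" (the pictures are not rectified: a ray, as slopes to the right and down, at radius r is drawn at 1 + k1 r^2 times it, then the intrinsics apply), "rvec" (rotation vector, rad) and "tvec" (3), from world to camera coordinates, as OpenCV has them. Camera axes: x right, y down, z forward; pixel columns grow to the right and rows downward; lengths in m; the calibration is good to about 2 mm. A picture is of the moment at which its call begins.
- r.hand_in(): hands the job in, once; it reports no verdict.
The state is a dict: "clock": time; "qpos": joint angles; "joint_vel": joint speeds; "joint_efforts": joint torques, N m; "eef_pos": TCP position; "tcp_rot": TCP orientation; "contact_force": force on the tool from outside, world axes, zero at the start; "moment": the same for the moment, N m; "width": opening from 0.0 (shut) to 1.0 (fully open).
Only numpy, scipy, OpenCV 4.12 (cv2) and the standard library are available. Lean on these libraries where they do the work, as an engineer would, in place of code of your own. Each camera call takes 0.05 s, during which the arm holds its last target.

## Working session

There is one attempt and no reset: what is moved stays moved. The work goes in short steps, Python scripts to look and compute and a shell command to move; the robot and the scene stay as the last step left them, time stands still between calls to the robot, and variables do not carry over. Pictures are saved under pics/ and viewed, and the job is handed in when it is done.

```bash
ls; mkdir -p pics
cat > h.py <<'E'
import numpy as np, cv2
from bench import r
def K(c):
    f=210/np.tan(np.radians(c['vertical_fov'])/2)
    return np.array([[f,0,c['cx']],[0,f,c['cy']],[0,0,1.]]),np.array([c['k1'],0,0,0,0.])
def cam(n,save=None):
    c=r.camera(n)
    np.savez('/tmp/%s.npz'%n,**c)
    if save: cv2.imwrite('pics/'+save,c['frame'][:,:,::-1])
    return c
def load(n): 
    d=np.load('/tmp/%s.npz'%n); return {k:d[k] for k in d}
def ray(c,uv):
    k,d=K(c); p=cv2.undistortPoints(np.array(uv,float).reshape(-1,1,2),k,d).reshape(-1,2)
    R=cv2.Rodrigues(np.array(c['rvec'],float))[0]; t=np.array(c['tvec'],float).ravel()
    D=np.c_[p,np.ones(len(p))]@R
    return -R.T@t, D
def plane(c,uv,z):
    o,D=ray(c,uv); s=(z-o[2])/D[:,2]; return o+D*s[:,None]
def depth(c,uv):
    o,D=ray(c,uv); uv=np.array(uv,int).reshape(-1,2); z=c['depth'][uv[:,1],uv[:,0]]; return o+D*z[:,None]
def proj(c,P):
    k,d=K(c); return cv2.projectPoints(np.array(P,float).reshape(-1,1,3),np.array(c['rvec'],float),np.array(c['tvec'],float),k,d)[0].reshape(-1,2)
E
python3 - <<'E'
from h import *
for n in ['scene','side','wrist']:
    c=cam(n,n+'0.png'); print(n,c['vertical_fov'],c['k1'],ray(c,[[280,210]]))
print(r.state())
E
```

```text
pics
scene 56.998430018095036 -0.10858270152320648 (array([1.04914828, 0.57787932, 0.66167772]), array([[-0.50411404, -0.60082467, -0.62055291]]))
side 53.23610345499831 0.03393571177116402 (array([ 0.21734332, -0.98900119,  0.72514464]), array([[ 0.2950882 ,  0.7936924 , -0.53203597]]))
wrist 61.724825803583535 0.011050989329655665 (array([0.57548673, 0.07450844, 0.37288432]), array([[-0.00780068, -0.30472794, -0.95252728]]))
{'clock': 0.15, 'qpos': array([-1.34038198e-01,  1.50869848e-01,  1.43789409e+00,  2.66198888e-05,
        1.55381652e+00, -1.33982722e-01]), 'joint_vel': array([ 8.84828196e-05, -1.24578748e-03, -4.28601874e-03,  1.14999771e-03,
        8.86728632e-04,  1.02598791e-03]), 'joint_efforts': array([ 2.28272773e-03, -7.13383126e+01, -5.71041870e+01, -3.10331814e-05,
        7.20541226e-03, -6.05664604e-05]), 'eef_pos': array([ 5.74775117e-01, -2.24568194e-06,  2.11009804e-01]), 'tcp_rot': array([-4.00844021e-04,  7.07126473e-01,  7.07086916e-01, -2.88867640e-04]), 'contact_force': array([ 0.69683886, -0.60089438, -0.81814921]), 'moment': array([-0.0204183 ,  0.005202  ,  0.01395466]), 'width': 0.995866009775816}
```

View pics/scene0.png

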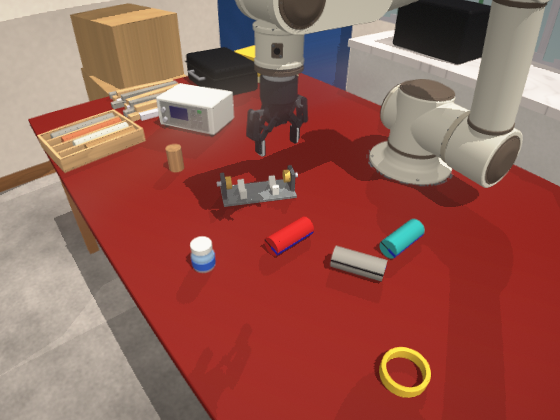

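View pics/side0.png

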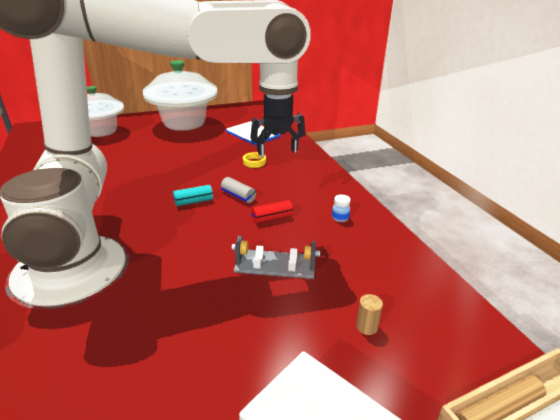

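View pics/wrist0.png

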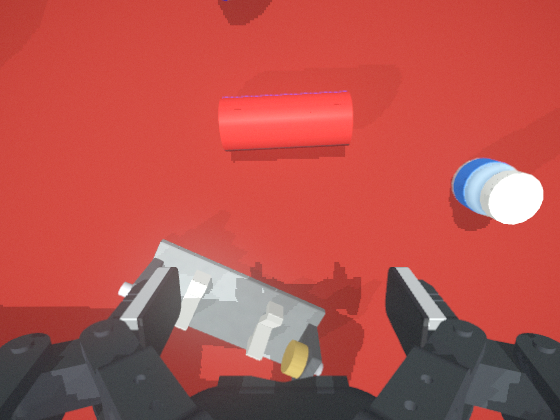

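The three cylinders that could be the core, by scene pixel, are red (290,236), grey (358,264) and teal (402,239). The grey one is the concrete core, so I choose it. Next I check it in a close crop and measure.

Run:
```python
from h import *
s=load('scene');d=load('side')
a=cv2.resize(s['frame'][235:295,315:405],None,fx=6,fy=6,interpolation=2)
b=cv2.resize(d['frame'][165:215,205:275],None,fx=6,fy=6,interpolation=2)
im=np.zeros((360+300,540,3),np.uint8)[:600]
w=np.zeros((360,540+420-160,3),np.uint8)
a=cv2.resize(a,(400,267));b=cv2.resize(b,(400,286))
o=np.zeros((290,800,3),np.uint8);o[:267,:400]=a;o[:286,400:]=b
cv2.imwrite('pics/crop0.png',o[:,:,::-1])
print(plane(s,[[290,236],[358,264],[402,239]],.025))
print(plane(d,[[272,210],[239,190],[193,195]],.025))
# point cloud, saved views
for n,c in (('scene',s),('side',d)):
    hsv=cv2.cvtColor(c['frame'],cv2.COLOR_RGB2HSV)
    vs,us=np.mgrid[0:420,0:560]
    uv=np.c_[us.ravel(),vs.ravel()]
    P=depth(c,uv)
    ok=(c['depth'].ravel()>0)
    ctr=plane(s,[[358,264]],.025)[0]
    m=ok&(np.hypot(P[:,0]-ctr[0],P[:,1]-ctr[1])<.11)&(P[:,2]>.006)&(P[:,2]<.06)&(hsv[:,:,1].ravel()<110)
    Q=P[m];print(n,len(Q),Q.mean(0),Q[:,2].max())
    q=Q[:,:2]-Q[:,:2].mean(0);w,v=np.linalg.eigh(q.T@q);ax=v[:,1];print('axis',ax,np.ptp(q@ax),np.ptp(q@v[:,0]), uv[m].min(0),uv[m].max(0))
    print(cv2.minAreaRect(Q[:,:2].astype(np.float32)*1000))
```

```text
[[0.57756592 0.05596873 0.025     ]
 [0.51740153 0.22435319 0.025     ]
 [0.36801135 0.23594821 0.025     ]]
[[0.58189839 0.06358794 0.025     ]
 [0.51766498 0.21998084 0.025     ]
 [0.3651866  0.23595917 0.025     ]]
scene 1185 [0.52493783 0.23001412 0.03862879] 0.05178252633753455
axis [-0.50437691  0.8634836 ] 0.12100533201613461 0.11733443606694671 [330 240] [387 280]
((487.0845947265625, 207.47286987304688), (116.9560546875, 120.37186431884766), 29.005327224731445)
side 454 [0.50991967 0.20654996 0.04029964] 0.056957280835207125
axis [-0.60600877  0.79545796] 0.1391770026324598 0.10334572075732124 [206 177] [255 201]
((484.9465026855469, 206.69525146484375), (103.16908264160156, 132.34478759765625), 32.189876556396484)
```

View pics/crop0.png

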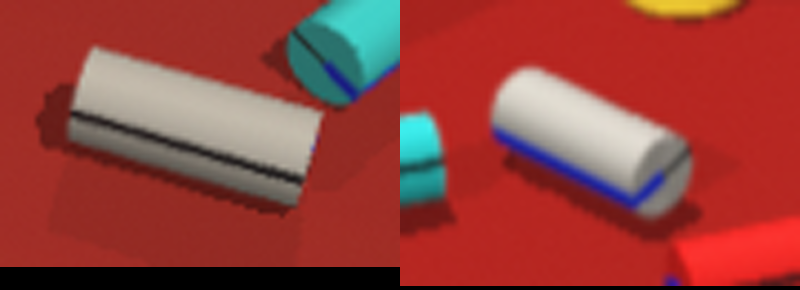

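The crop shows the grey concrete core with a black line facing the scene camera and the blue line low on the side-camera side. That makes it the right core. Now I take precise fits of the core and the rest.

```bash
cat >> h.py <<'E'
def cloud(c):
    vs,us=np.mgrid[0:420,0:560]; uv=np.c_[us.ravel(),vs.ravel()]
    P=depth(c,uv); hsv=cv2.cvtColor(c['frame'],cv2.COLOR_RGB2HSV).reshape(-1,3)
    ok=c['depth'].ravel()>0
    return uv[ok],P[ok],hsv[ok]
from scipy.optimize import least_squares
def fitcyl(Q,x0,zc=.025):
    # x,y,yaw,dz
    def f(p):
        n=np.array([-np.sin(p[2]),np.cos(p[2])]); o=(Q[:,:2]-p[:2])@n
        return np.hypot(o,Q[:,2]-zc-p[3])-.025
    # fix along-axis by percentiles afterwards
    def g(p): 
        pp=[x0[0]-np.sin(p[1])*p[0],x0[1]+np.cos(p[1])*p[0],p[1],p[2]]; return f(pp)
    s=least_squares(g,[0,x0[2],0],loss='soft_l1',f_scale=.002)
    yaw=s.x[1];n=np.array([-np.sin(yaw),np.cos(yaw)]);a=np.array([np.cos(yaw),np.sin(yaw)])
    c0=np.array(x0[:2])+n*s.x[0]; t=(Q[:,:2]-c0)@a
    lo,hi=np.percentile(t,[.5,99.5]); return c0+a*(lo+hi)/2,yaw,s.x[2],hi-lo,np.abs(g(s.x)).mean()
E
python3 - <<'E'
from h import *
for n in ('scene','side'):
    c=load(n);uv,P,h=cloud(c)
    box={'scene':(326,242,390,285),'side':(215,172,260,206)}[n]
    m=(uv[:,0]>box[0])&(uv[:,0]<box[2])&(uv[:,1]>box[1])&(uv[:,1]<box[3])&((h[:,1]<90)|((h[:,0]>100)&(h[:,0]<140)))&(P[:,2]>.008)&(P[:,2]<.06)
    m&=np.hypot(P[:,0]-.517,P[:,1]-.222)<.08
    print(n,m.sum(),fitcyl(P[m],[.517,.222,-.3]))
    b=m&(h[:,0]>105)&(h[:,0]<135)&(h[:,1]>120);print(' blue',b.sum(),P[b].mean(0) if b.any() else '')
    # rest
    g=(h[:,1]<70)&(h[:,2]>40)&(P[:,2]>-.01)&(P[:,2]<.08)&(np.hypot(P[:,0]-.57,P[:,1]+.08)<.16)
    Q=P[g&(P[:,2]>.006)&(P[:,2]<.014)];print(' plate',len(Q),cv2.minAreaRect((Q[:,:2]*1000).astype(np.float32)))
    W=P[g&(h[:,2]>190)&(h[:,1]<40)&(P[:,2]>.02)];print(' white',len(W),W.mean(0) if len(W) else '')
    y=(h[:,0]>15)&(h[:,0]<30)&(h[:,1]>120)&(P[:,2]>.02)&(np.hypot(P[:,0]-.57,P[:,1]+.08)<.16);Y=P[y]
    print(' brass',len(Y));
    if len(Y)>5:
        _,l,ct=cv2.kmeans(Y.astype(np.float32),2,None,(3,50,1e-5),5,0);print(ct,np.bincount(l.ravel()))
E
```

```text
scene 1156 (array([0.51394799, 0.22248284]), np.float64(-1.079658864393024), np.float64(-0.0003228378527249547), np.float64(0.11806288955465143), np.float64(0.001080574725396005))
 blue 0 
 plate 998 ((514.085693359375, -163.1227264404297), (93.25984954833984, 208.1978302001953), 64.07803344726562)
 white 43 [ 0.48233287 -0.11797695  0.03133055]
 brass 158
[[ 0.6129119  -0.02145361  0.43538934]
 [ 0.5067318  -0.14998636  0.05649867]] [  5 153]
side 485 (array([0.51622947, 0.22156794]), np.float64(-1.0878275045148216), np.float64(0.0028808684437126673), np.float64(0.12359372004440997), np.float64(0.003040517119891473))
 blue 57 [0.50336721 0.20144744 0.01948126]
 plate 953 ((517.4993286132812, -166.55178833007812), (96.36420440673828, 197.00978088378906), 64.85273742675781)
 white 260 [ 0.51103477 -0.16836887  0.03176094]
 brass 175
[[ 0.5825146  -0.21253549  0.06067677]
 [ 0.43641245 -0.13228694  0.06482878]] [77 98]
```

Run:
```python
from h import *
s=load('scene');d=load('side');w=load('wrist')
a=cv2.resize(s['frame'][155:215,205:310],(400,229));b=cv2.resize(d['frame'][225:285,220:330],(400,218));
o=np.zeros((590,800,3),np.uint8);o[:229,:400]=a;o[:218,400:]=b
o[240:540,:400]=cv2.resize(w['frame'],(400,300));
cv2.imwrite('pics/crop1.png',o[:,:,::-1])
```

```text
(no output)
```

View pics/crop1.png

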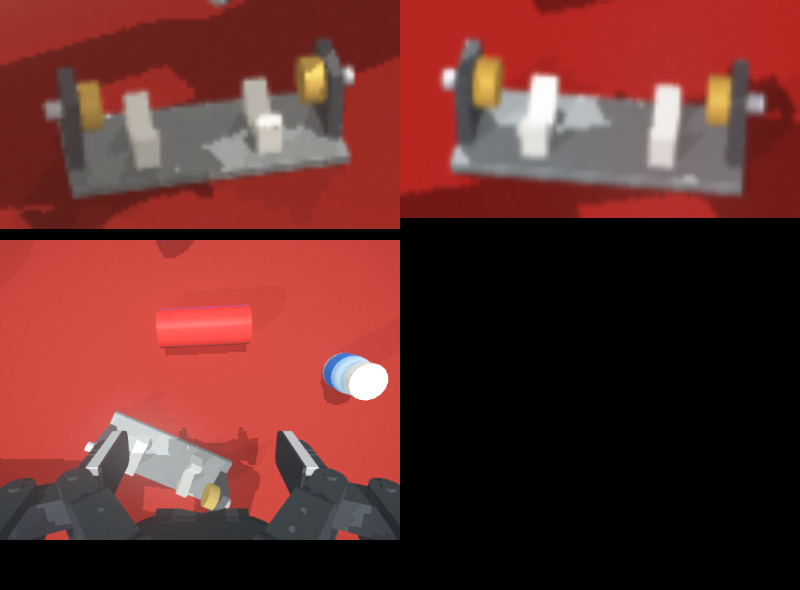

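```bash
python3 -m crank '{"claw":[-1,-1,-1,-1,-1,-1,-1,-1],"xyz":[[-0.2,0.74,0],[-0.2,0.74,0],[-0.2,0.74,0],[-0.2,0.74,0],[-0.2,0.74,0],[-0.2,0.74,0],[-0.2,0.74,0],[-0.2,0.74,0]],"twist":[0.31,0.31,0.31,0.31,0.31,0.31,0.31,0.31]}' 40
python3 - <<'E'
from h import *
c=cam('wrist','wrist1.png');uv,P,h=cloud(c)
m=((h[:,1]<90)|((h[:,0]>100)&(h[:,0]<140)))&(P[:,2]>.008)&(P[:,2]<.06)&(np.hypot(P[:,0]-.515,P[:,1]-.222)<.075)
print(m.sum(),fitcyl(P[m],[.515,.222,-1.08]),uv[m].min(0),uv[m].max(0))
s=r.state();print(s['eef_pos'],s['tcp_rot'],s['clock'])
t=(h[:,0]>75)&(h[:,0]<100)&(h[:,1]>100)&(P[:,2]>.008)&(P[:,2]<.06)
if t.any(): print('teal',P[t].min(0),P[t].max(0))
E
```

```text
clock: 0.95
eef_pos: [0.5152, 0.2212, 0.2113]
tcp_rot: [-0.0, 0.516, 0.857, -0.0]
contact_force: [-0.8, -1.0, -0.5]
width: 0.998
6164 (array([0.51429927, 0.22255498]), np.float64(-1.0793102364728981), np.float64(-0.000574933839018256), np.float64(0.11935081703620867), np.float64(0.0005578644747076342)) [256 112] [307 238]
[0.51527159 0.22103078 0.21135666] [-4.68381311e-05  5.16302819e-01  8.56406071e-01 -1.95495707e-04] 1.0
teal [0.30297603 0.20800548 0.0080544 ] [0.42470922 0.25982147 0.05155279]
```

View pics/wrist1.png

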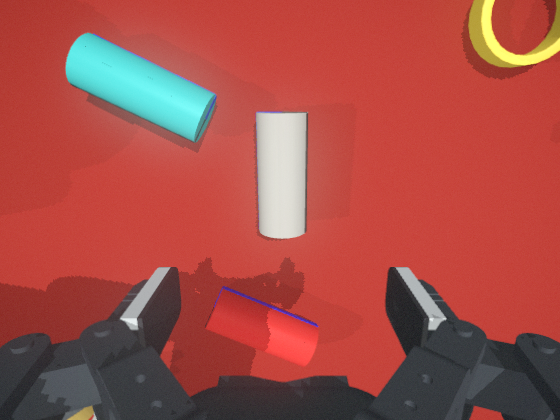

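```bash
python3 -m crank '{"claw":[-1,-1,-1,-1,-1,-1,-0.4,-0.4,-0.4,-0.4],"xyz":[[-0.003,0.004,-0.15],[-0.003,0.004,-0.3],[-0.003,0.004,-0.45],[-0.003,0.004,-0.55],[-0.003,0.004,-0.6],[-0.003,0.004,-0.637],[-0.003,0.004,-0.637],[-0.003,0.004,-0.637],[-0.003,0.004,-0.637],[-0.003,0.004,-0.637]],"twist":[0.003,0.003,0.003,0.003,0.003,0.003,0.003,0.003,0.003,0.003]}' 40
python3 - <<'E'
from h import *
cam('wrist','wrist2.png');cam('scene','scene2.png')
E
```

```text
clock: 2.0
eef_pos: [0.5146, 0.2234, 0.0214]
tcp_rot: [0.001, 0.514, 0.858, 0.001]
contact_force: [0.6, 0.4, 0.0]
width: 0.698
```

View pics/wrist2.png

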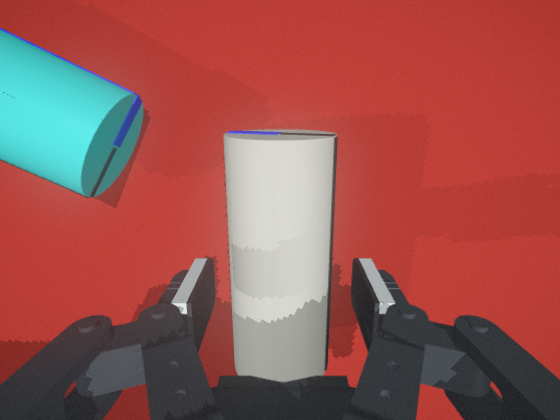

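View pics/scene2.png

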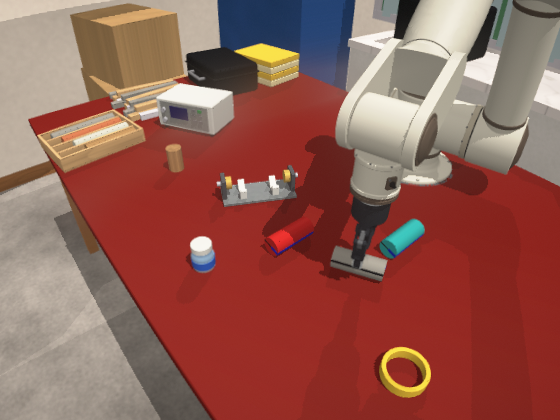

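```bash
python3 -m crank '{"claw":[-0.4,-0.4,-0.4,-0.4,-0.4,-0.4,-0.4,-0.4,-0.4,-0.4,-0.4,-0.4],"xyz":[[0.006,0.003,0],[0.012,0.0065,0],[0.018,0.01,0],[0.024,0.013,0],[0.03,0.016,0],[0.037,0.02,0],[0.044,0.0235,0],[0.051,0.027,0],[0.058,0.031,0],[0.065,0.035,0],[0.073,0.039,0],[0.081,0.043,0]],"twist":[0,0,0,0,0,0,0,0,0,0,0,0]}'
python3 - <<'E'
from h import *
cam('wrist','wrist3.png')
E
```

```text
clock: 3.3
eef_pos: [0.5392, 0.2366, 0.0226]
tcp_rot: [0.001, 0.514, 0.858, 0.001]
contact_force: [-7.9, -0.0, 33.8]
width: 0.706
```

View pics/wrist3.png

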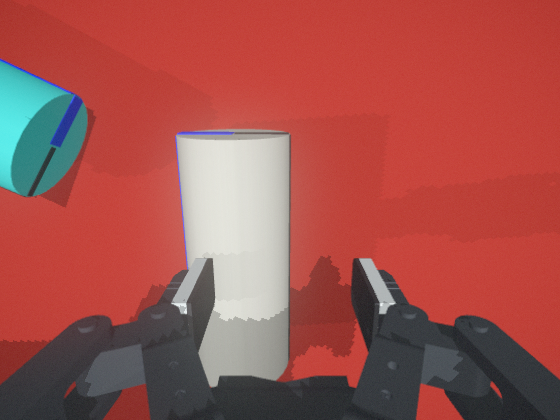

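Run:
```python
from h import *
a=cam('scene');b=cam('side')
s=r.state();print(s['contact_force'],s['moment'],s['eef_pos'],s['width'])
A=cv2.resize(a['frame'][190:310,300:440],(400,343));B=cv2.resize(b['frame'][110:220,170:320],(400,293))
o=np.zeros((343,800,3),np.uint8);o[:,:400]=A;o[:293,400:]=B
cv2.imwrite('pics/crop3.png',o[:,:,::-1])
c=load('wrist');uv,P,h=cloud(c)
m=((h[:,1]<90)|((h[:,0]>100)&(h[:,0]<140)))&(P[:,2]>.008)&(P[:,2]<.06)&(np.hypot(P[:,0]-.525,P[:,1]-.23)<.075)&(uv[:,1]<255)&(uv[:,0]<320)
print(m.sum(),fitcyl(P[m],[.515,.222,-1.08]))
```

```text
[-5.57823367  0.72118021 30.11428284] [-0.35574173  1.75329702 -0.13734317] [0.53956231 0.23673743 0.02279457] 0.7010872297817521
13564 (array([0.50477289, 0.25563881]), np.float64(-1.0786454737313935), np.float64(-0.0007353851853989031), np.float64(0.05282554527523958), np.float64(0.0009390775579720008))
```

View pics/crop3.png

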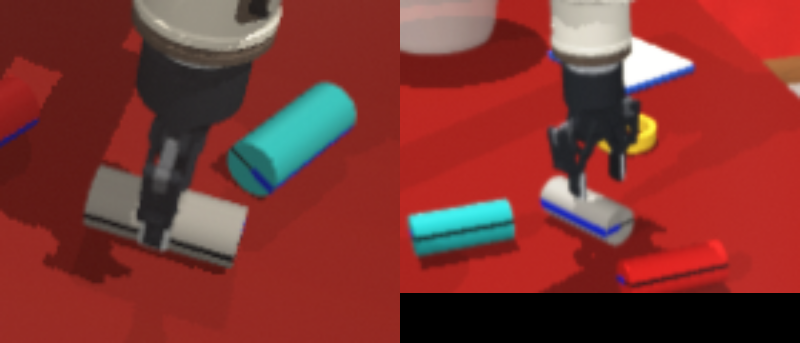

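Run:
```python
from h import *
c=load('wrist')
for uv in [(205,262),(208,275),(185,305),(195,290),(208,300),(372,265),(385,300),(360,270),(250,250),(232,134),(280,134)]: print(uv,depth(c,[uv])[0].round(4))
T=r.state()['eef_pos']
# tip of left finger in scene / side via projection of expected points
n=np.array([.882,.471,0])
for nm in('scene','side'):
    cc=load(nm); print(nm,proj(cc,[T-n*.03+[0,0,-.014],T-n*.03+[0,0,0.03],T+n*.03+[0,0,-.014]]).round(0))
```

```text
(205, 262) [0.5069 0.2316 0.0554]
(208, 275) [0.5103 0.2285 0.0582]
(185, 305) [0.507  0.2304 0.0844]
(195, 290) [0.5079 0.2316 0.0762]
(208, 300) [0.5148 0.2199 0.0609]
(372, 265) [0.5662 0.2628 0.0573]
(385, 300) [0.5639 0.2623 0.0836]
(360, 270) [0.5606 0.2606 0.0629]
(250, 250) [0.5216 0.2412 0.0472]
(232, 134) [0.4922 0.2783 0.027 ]
(280, 134) [0.5108 0.2883 0.027 ]
scene [[358. 268.]
 [361. 254.]
 [351. 286.]]
side [[238. 194.]
 [237. 183.]
 [250. 188.]]
```

Run:
```python
from h import *
b=load('side');a=load('scene')
B=cv2.resize(b['frame'][140:210,210:275],(560,600),interpolation=2)
cv2.imwrite('pics/crop3b.png',B[:,:,::-1])
# fit grey core from side/scene
for n,c in (('scene',a),('side',b)):
    uv,P,h=cloud(c)
    m=((h[:,1]<60)&(h[:,2]>90)|((h[:,0]>100)&(h[:,0]<140)))&(P[:,2]>.008)&(P[:,2]<.056)&(np.hypot(P[:,0]-.525,P[:,1]-.23)<.075)
    print(n,m.sum(),fitcyl(P[m],[.52,.225,-1.08]))
```

```text
scene 736 (array([0.52069212, 0.2261736 ]), np.float64(-1.0811579874119681), np.float64(-0.0003342550246484047), np.float64(0.11826716119932676), np.float64(0.001440096592962117))
side 433 (array([0.52272088, 0.22420813]), np.float64(-1.08015766395674), np.float64(0.0025157218151681004), np.float64(0.12125335516733114), np.float64(0.0032325244108925098))
```

View pics/crop3b.png

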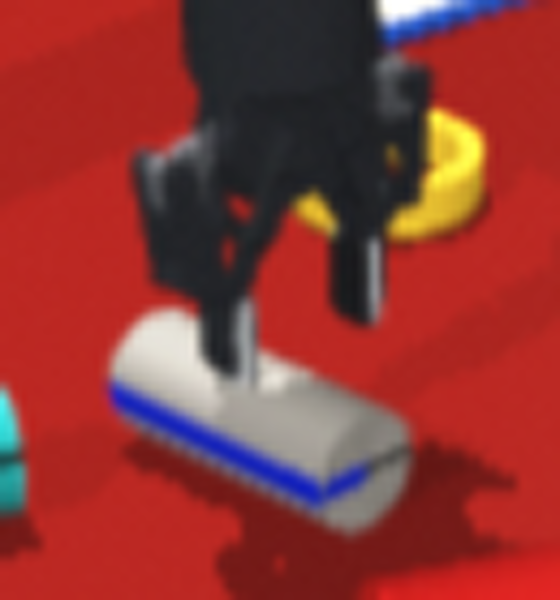

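Run:
```python
from h import *
c=load('wrist');o,D=ray(c,[[280,210]]);T=r.state()['eef_pos'];print(o,o-T)
# free finger lowest z from scene/side clouds
n=np.array([.882,.471]);a=np.array([.471,-.882])
for nm in('scene','side'):
    uv,P,h=cloud(load(nm)); d=P[:,:2]-T[:2]
    for sgn in(1,-1):
        m=(abs(d@a)<.02)&(sgn*(d@n)>.02)&(sgn*(d@n)<.06)&(P[:,2]<.15)&(h[:,2]<90)&(P[:,2]>.012)
        m&=(h[:,1]<110)
        print(nm,sgn,m.sum(),np.sort(P[m,2])[:8].round(3))
```

```text
[0.50422403 0.30210906 0.18450631] [-0.03533828  0.06537164  0.16171174]
scene 1 211 [0.047 0.054 0.055 0.056 0.056 0.057 0.057 0.058]
scene -1 7 [0.065 0.068 0.069 0.069 0.071 0.072 0.073]
side 1 167 [0.051 0.053 0.054 0.056 0.058 0.059 0.061 0.061]
side -1 174 [0.055 0.058 0.061 0.061 0.063 0.064 0.065 0.066]
```

```bash
python3 -m crank '{"claw":[-0.4,-0.4,-0.4,-0.4,-1,-1,-1,-1],"xyz":[[0,0,0.05],[0,0,0.15],[0,0,0.3],[-0.03,-0.017,0.4],[-0.059,-0.034,0.4],[-0.059,-0.034,0.4],[-0.059,-0.034,0.4],[-0.059,-0.034,0.4]],"twist":[0,0,0,0,0,0,0,0]}'
python3 - <<'E'
from h import *
c=cam('wrist','wrist4.png');s=r.state();print(s['eef_pos'],s['contact_force'],s['clock'],s['width'])
uv,P,h=cloud(c)
m=((h[:,1]<90)|((h[:,0]>100)&(h[:,0]<140)))&(P[:,2]>.008)&(P[:,2]<.06)&(np.hypot(P[:,0]-.522,P[:,1]-.226)<.07)
print(m.sum(),fitcyl(P[m],[.522,.226,-1.08]))
cam('side','side4.png');cam('scene','scene4.png')
E
```

```text
clock: 4.25
eef_pos: [0.5205, 0.2259, 0.1393]
tcp_rot: [-0.001, 0.514, 0.858, -0.001]
contact_force: [0.5, 0.7, -0.3]
width: 1.003
[0.52054832 0.22590137 0.13927805] [ 0.02877338  0.53912868 -0.1717694 ] 4.3 0.9995095003908037
9650 (array([0.51908476, 0.22516875]), np.float64(-1.0787602247551316), np.float64(-0.000600963384872442), np.float64(0.11932956018730978), np.float64(0.0005883033096600745))
```

View pics/wrist4.png

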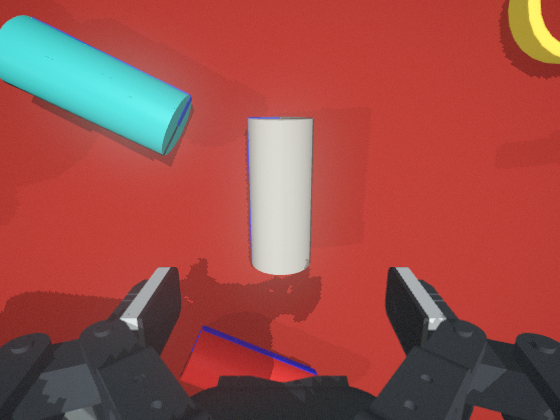

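View pics/side4.png

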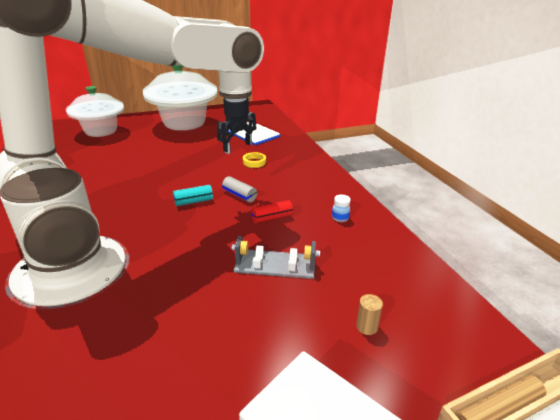

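Run:
```python
from h import *
T=r.state()['eef_pos'];n=np.array([.882,.471]);a=np.array([.471,-.882])
for nm in('scene','side','wrist'):
    uv,P,h=cloud(load(nm)); d=P[:,:2]-T[:2]
    m=(abs(d@a)<.03)&(abs(d@n)>.025)&(abs(d@n)<.075)&(P[:,2]>.07)&(P[:,2]<.2)
    for sg in(1,-1):
        q=m&(sg*(d@n)>0); i=np.argsort(P[q,2])[:6]; print(nm,sg,q.sum(),(P[q,2][i]-T[2]).round(4),uv[q][i][0], (d@n)[q][i].round(3))
a=load('side')['frame'][95:165,200:280];b=load('scene')['frame'][150:290,290:430]
o=np.hstack([cv2.resize(a,(400,350)),cv2.resize(b,(400,350))]);cv2.imwrite('pics/crop4.png',o[:,:,::-1])
```

```text
scene 1 108 [0.0323 0.0327 0.0335 0.0336 0.0339 0.034 ] [360 229] [0.05  0.049 0.05  0.05  0.051 0.051]
scene -1 2 [0.0464 0.0502] [375 198] [-0.043 -0.041]
side 1 48 [0.0346 0.0375 0.0379 0.0386 0.0388 0.0392] [248 144] [0.048 0.044 0.046 0.054 0.043 0.045]
side -1 44 [0.0351 0.0381 0.0382 0.0383 0.0389 0.0393] [225 152] [-0.047 -0.04  -0.05  -0.047 -0.05  -0.047]
wrist 1 2435 [0.0319 0.0319 0.032  0.0322 0.0322 0.0323] [387 275] [0.043 0.043 0.043 0.043 0.043 0.043]
wrist -1 2376 [0.0309 0.0313 0.0315 0.0318 0.0319 0.0322] [180 294] [-0.043 -0.043 -0.043 -0.043 -0.042 -0.042]
```

View pics/crop4.png

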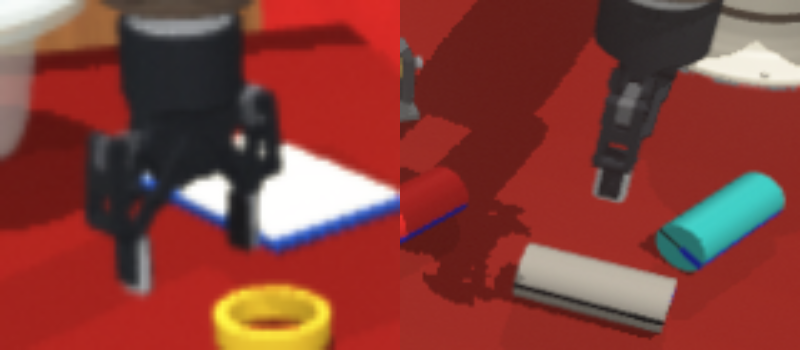

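All three cameras put the open fingertips about 31 mm above the reported TCP. The tool is therefore about 32 mm shorter than stated, which is why the finger rode onto the core. I will correct the heights by that and descend in stages.

```bash
python3 -m crank '{"claw":[-1,-1,-1,-1,-1,-1,-1,-1],"xyz":[[-0.005,-0.002,-0.15],[-0.005,-0.002,-0.3],[-0.005,-0.002,-0.38],[-0.005,-0.002,-0.43],[-0.005,-0.002,-0.46],[-0.005,-0.002,-0.48],[-0.005,-0.002,-0.5],[-0.005,-0.002,-0.5]],"twist":[0,0,0,0,0,0,0,0]}'
python3 - <<'E'
from h import *
c=cam('wrist','wrist5.png');b=cam('side');a=cam('scene')
B=cv2.resize(b['frame'][140:210,200:280],(400,350));A=cv2.resize(a['frame'][190:310,300:440],(400,343))
o=np.zeros((350,800,3),np.uint8);o[:,:400]=B;o[:343,400:]=A
cv2.imwrite('pics/crop5.png',o[:,:,::-1])
T=r.state()['eef_pos'];n=np.array([.882,.471]);a=np.array([.471,-.882])
for nm in('side','wrist'):
    uv,P,h=cloud(load(nm)); d=P[:,:2]-T[:2]
    m=(abs(d@a)<.03)&(abs(d@n)>.03)&(abs(d@n)<.06)&(P[:,2]>.008)&(P[:,2]<.2)
    for sg in(1,-1):
        q=m&(sg*(d@n)>0); i=np.argsort(P[q,2])[:6]; print(nm,sg,q.sum(),(P[q,2][i]).round(4),uv[q][i][0], (d@n)[q][i].round(3))
E
```

```text
clock: 5.2
eef_pos: [0.5193, 0.2253, -0.0096]
tcp_rot: [0.0, 0.514, 0.858, 0.0]
contact_force: [0.1, -0.9, -0.1]
width: 0.996
side 1 145 [0.0287 0.0288 0.0302 0.0303 0.0309 0.031 ] [247 182] [0.049 0.044 0.042 0.045 0.046 0.046]
side -1 306 [0.0246 0.0278 0.0288 0.0312 0.0321 0.0324] [231 194] [-0.041 -0.046 -0.05  -0.05  -0.042 -0.045]
wrist 1 10759 [0.0229 0.0231 0.0231 0.0231 0.0231 0.0231] [387 278] [0.043 0.043 0.043 0.043 0.043 0.043]
wrist -1 11006 [0.0218 0.022  0.0225 0.0227 0.0228 0.0228] [178 273] [-0.043 -0.043 -0.043 -0.043 -0.043 -0.042]
```

View pics/crop5.png

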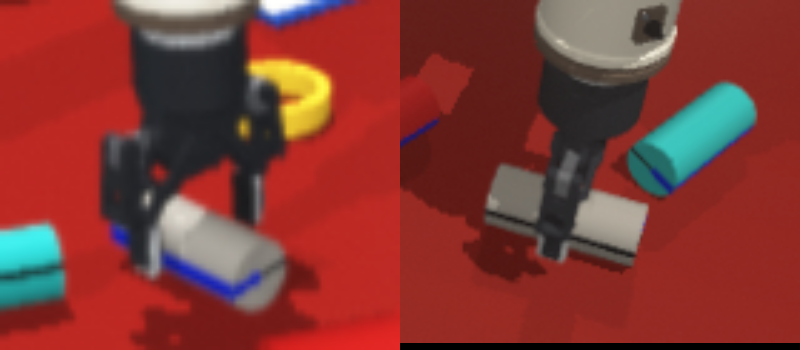

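```bash
python3 -m crank '{"claw":[-1,-1,-0.4,-0.4,-0.4,-0.4],"xyz":[[0,0,-0.015],[0,0,-0.03],[0,0,-0.03],[0,0,-0.03],[0,0,-0.03],[0,0,-0.03]],"twist":[0,0,0,0,0,0]}'
python3 - <<'E'
from h import *
c=cam('wrist','wrist6.png')
T=r.state()['eef_pos'];n=np.array([.882,.471]);a=np.array([.471,-.882])
for nm in('wrist',):
    uv,P,h=cloud(load(nm)); d=P[:,:2]-T[:2]
    m=(abs(d@a)<.03)&(abs(d@n)>.0285)&(abs(d@n)<.06)&(P[:,2]>.003)&(P[:,2]<.2)
    for sg in(1,-1):
        q=m&(sg*(d@n)>0); i=np.argsort(P[q,2])[:6]; print(nm,sg,q.sum(),(P[q,2][i]).round(4),uv[q][i][0], (d@n)[q][i].round(3))
E
```

```text
clock: 5.95
eef_pos: [0.5192, 0.2253, -0.0185]
tcp_rot: [0.0, 0.514, 0.858, 0.0]
contact_force: [0.0, 0.3, 0.4]
width: 0.705
wrist 1 14361 [0.005  0.0056 0.0056 0.0059 0.006  0.0064] [351 277] [0.031 0.03  0.031 0.03  0.03  0.03 ]
wrist -1 14521 [0.0085 0.0087 0.0088 0.0089 0.009  0.009 ] [204 258] [-0.033 -0.036 -0.034 -0.03  -0.031 -0.032]
```

View pics/wrist6.png

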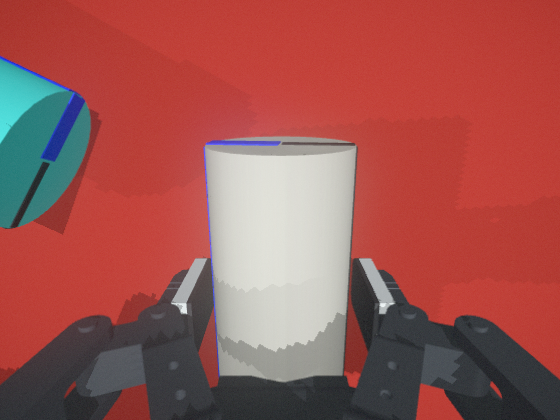

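```bash
python3 -m crank '{"claw":[-0.4,-0.4,-0.4,-0.4,-0.4,-0.4,-0.4,-0.4,-0.4,-0.4,-0.4,-0.4],"xyz":[[0.006,0.003,0],[0.012,0.0065,0],[0.017,0.009,0],[0.022,0.012,0],[0.027,0.0145,0],[0.032,0.017,0],[0.037,0.02,0],[0.042,0.0225,0],[0.047,0.025,0],[0.052,0.028,0],[0.057,0.0305,0],[0.057,0.0305,0]],"twist":[0,0,0,0,0,0,0,0,0,0,0,0]}'
python3 - <<'E'
from h import *
cam('wrist','wrist7.png')
E
```

```text
clock: 7.2
eef_pos: [0.5365, 0.2345, -0.0186]
tcp_rot: [0.0, 0.514, 0.858, 0.0]
contact_force: [-0.4, 0.5, -0.3]
width: 0.699
```

View pics/wrist7.png

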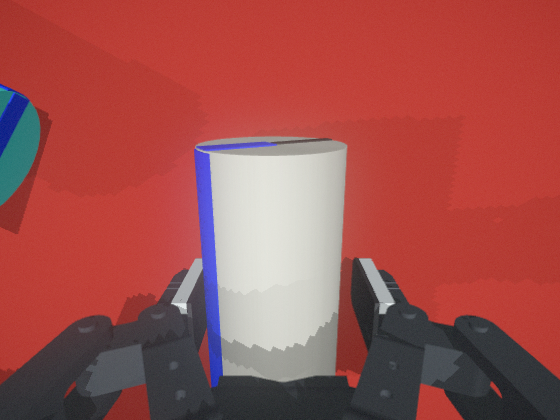

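```bash
python3 -m crank '{"claw":[-0.4,-0.4,-0.4,-0.4,-0.4,-0.4,-0.4,-0.4,-0.4,-0.4,-0.4,-0.4],"xyz":[[0.006,0.003,0],[0.012,0.0065,0],[0.018,0.0095,0],[0.024,0.013,0],[0.03,0.016,0],[0.036,0.019,0],[0.042,0.0225,0],[0.048,0.0255,0],[0.054,0.029,0],[0.06,0.032,0],[0.066,0.035,0],[0.07,0.0375,0]],"twist":[0,0,0,0,0,0,0,0,0,0,0,0]}' 
python3 -m crank '{"claw":[-0.4,-0.4],"xyz":[[0,0,0],[0,0,0]],"twist":[0,0]}'
cat >> h.py <<'E'
def lineang(c,ctr,yaw,umax=999,vmax=999,verbose=1):
    # blue-line angle from vertical, via rays onto the cylinder
    ctr=np.array(ctr);n=np.array([-np.sin(yaw),np.cos(yaw)]);a=np.array([np.cos(yaw),np.sin(yaw)])
    hsv=cv2.cvtColor(c['frame'],cv2.COLOR_RGB2HSV);b=(hsv[:,:,0]>108)&(hsv[:,:,0]<132)&(hsv[:,:,1]>120)
    vs,us=np.nonzero(b);uv=np.c_[us,vs].astype(float)
    o,D=ray(c,uv)
    po=(o[:2]-ctr[:2])@n;zo=o[2]-ctr[2];pd=D[:,:2]@n;zd=D[:,2]
    A=pd**2+zd**2;B=po*pd+zo*zd;C=po**2+zo**2-.025**2;disc=B*B-A*C
    ok=disc>0;s=(-B-np.sqrt(np.where(ok,disc,0)))/A
    X=o+D*s[:,None];t=(X[:,:2]-ctr[:2])@a;ok&=abs(t)<.057
    th=np.degrees(np.arctan2((X[:,:2]-ctr[:2])@n,X[:,2]-ctr[2]))[ok];t=t[ok]
    res=[]
    for lo in np.arange(-.057,.057,.006):
        q=th[(t>=lo)&(t<lo+.006)]
        if len(q)>4: res.append((round(lo+.003,3),len(q),round((np.percentile(q,2)+np.percentile(q,98))/2,1),round(np.ptp(np.percentile(q,[2,98])),1)))
    return res
E
python3 - <<'E'
from h import *
c=cam('wrist','wrist8.png');uv,P,h=cloud(c);T=r.state()['eef_pos']
m=((h[:,1]<60)|((h[:,0]>100)&(h[:,0]<140)))&(P[:,2]>.03)&(P[:,2]<.056)&(np.hypot(P[:,0]-T[0],P[:,1]-T[1])<.07)&(uv[:,1]<250)
n=np.array([-np.sin(-1.079),np.cos(-1.079)])
d=(P[:,:2]-T[:2])@n; m&=abs(d)<.0285
ct,yaw,dz,L,e=fitcyl(P[m],[T[0],T[1],-1.079]);print(ct,yaw,dz,L,e,'perp off core-TCP',(ct-T[:2])@n)
print(lineang(c,[*ct,.025+dz],yaw))
E
```

```text
clock: 8.45
eef_pos: [0.5575, 0.2458, -0.0186]
tcp_rot: [-0.0, 0.514, 0.858, 0.0]
contact_force: [-0.8, 0.4, 0.6]
width: 0.705
clock: 8.65
eef_pos: [0.5573, 0.2457, -0.0187]
tcp_rot: [-0.0, 0.514, 0.858, -0.0]
contact_force: [-0.2, -1.4, 0.7]
width: 0.7
[0.53313246 0.2827942 ] -1.0775899643151496 -0.0005708944798086574 0.031931314527595775 0.0008629899600003254 perp off core-TCP -0.003701701134267676
[(np.float64(-0.018), 353, np.float64(-2.1), np.float64(20.5)), (np.float64(-0.012), 943, np.float64(-5.0), np.float64(27.4)), (np.float64(-0.006), 929, np.float64(-5.0), np.float64(27.3)), (np.float64(-0.0), 872, np.float64(-5.1), np.float64(27.5)), (np.float64(0.006), 821, np.float64(-5.0), np.float64(27.3)), (np.float64(0.012), 783, np.float64(-5.0), np.float64(27.3)), (np.float64(0.018), 747, np.float64(-5.2), np.float64(27.6)), (np.float64(0.024), 709, np.float64(-5.2), np.float64(27.3)), (np.float64(0.03), 676, np.float64(-5.2), np.float64(27.3)), (np.float64(0.036), 647, np.float64(-5.3), np.float64(27.6)), (np.float64(0.042), 614, np.float64(-5.2), np.float64(27.3)), (np.float64(0.048), 593, np.float64(-5.4), np.float64(27.7)), (np.float64(0.054), 568, np.float64(-5.3), np.float64(27.4))]
```

View pics/wrist8.png

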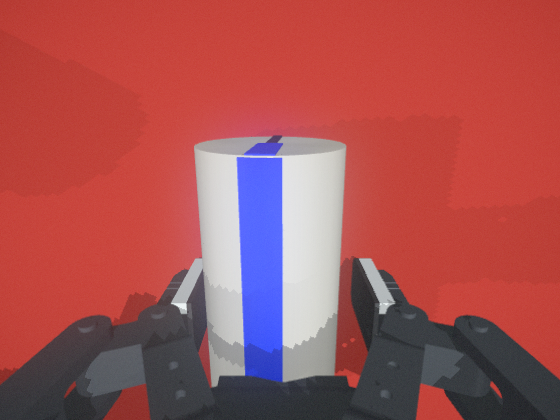

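```bash
python3 -m crank '{"claw":[-0.4,-0.4,-0.4],"xyz":[[0.003,0.0017,0],[0.0065,0.0035,0],[0.0065,0.0035,0]],"twist":[0,0,0]}'
python3 - <<'E'
from h import *
T=r.state()['eef_pos'];n=np.array([-np.sin(-1.078),np.cos(-1.078)])
for nm in('wrist','scene','side'):
    c=cam(nm,nm+'9.png');uv,P,h=cloud(c)
    m=((h[:,1]<60)&(h[:,2]>80)|((h[:,0]>100)&(h[:,0]<140)))&(P[:,2]>.012)&(P[:,2]<.056)&(np.hypot(P[:,0]-T[0],P[:,1]-T[1])<.07)
    if nm=='wrist': m&=(uv[:,1]<250)
    d=(P[:,:2]-T[:2])@n; m&=abs(d)<.0285
    ct,yaw,dz,L,e=fitcyl(P[m],[T[0],T[1],-1.078]);print(nm,m.sum(),ct,yaw,dz,L,e,'perp',(ct-T[:2])@n)
    print([(float(x[0]),float(x[2]),float(x[3])) for x in lineang(c,[*ct,.025+dz],yaw)][::3])
E
```

```text
clock: 9.0
eef_pos: [0.5594, 0.2468, -0.0186]
tcp_rot: [0.0, 0.514, 0.858, 0.0]
contact_force: [-0.7, -0.4, 0.7]
width: 0.703
wrist 15842 [0.53511373 0.28395454] -1.0788227167148312 -0.0005334390142970858 0.031792678397075246 0.0014077742877152803 perp -0.0038130142032607684
[(-0.018, 0.9, 17.2), (-0.0, 0.4, 27.6), (0.018, 0.0, 27.3), (0.036, 0.2, 27.4), (0.054, 0.1, 27.9)]
scene 914 [0.55567387 0.24476826] -1.0846117252419036 -0.00016855044494723035 0.1183187691748964 0.001052182192112277 perp -0.004237946894752094
[(-0.054, -0.8, 27.5), (-0.036, -1.1, 25.2), (-0.018, 1.8, 19.8), (0.012, -1.3, 21.3), (0.036, 3.6, 20.0), (0.054, 2.6, 22.4)]
side 282 [0.55893983 0.24298001] -1.0766542746238263 0.003381588372415855 0.11959998841067175 0.004046300483911421 perp -0.002206597362501833
[]
```

```bash
python3 -m crank '{"claw":[-0.4,-0.4,-0.4,0.3,0.3,0.3,0.3,0.3],"xyz":[[-0.006,-0.003,0],[-0.0118,-0.0063,0],[-0.0118,-0.0063,0],[-0.0118,-0.0063,0],[-0.0118,-0.0063,0],[-0.0118,-0.0063,0],[-0.0118,-0.0063,0],[-0.0118,-0.0063,0]],"twist":[0,0,0,0,0,0,0,0]}' 50
python3 - <<'E'
from h import *
T=r.state()['eef_pos'];n=np.array([-np.sin(-1.078),np.cos(-1.078)])
for nm in('wrist',):
    c=cam(nm,nm+'10.png');uv,P,h=cloud(c)
    m=((h[:,1]<60)&(h[:,2]>80)|((h[:,0]>100)&(h[:,0]<140)))&(P[:,2]>.012)&(P[:,2]<.056)&(np.hypot(P[:,0]-T[0],P[:,1]-T[1])<.07)
    if nm=='wrist': m&=(uv[:,1]<250)
    d=(P[:,:2]-T[:2])@n; m&=abs(d)<.0255
    ct,yaw,dz,L,e=fitcyl(P[m],[T[0],T[1],-1.078]);print(nm,m.sum(),ct,yaw,dz,L,e,'perp',(ct-T[:2])@n)
    print([(float(x[0]),float(x[2]),float(x[3])) for x in lineang(c,[*ct,.025+dz],yaw)][::3])
E
```

```text
clock: 9.95
eef_pos: [0.5556, 0.2448, -0.0183]
tcp_rot: [-0.0, 0.514, 0.858, -0.0]
contact_force: [-4.0, -0.9, 5.7]
width: 0.568
wrist 15807 [0.53520839 0.28386465] -1.078217042149285 -0.0005300224722479698 0.03202814221054391 0.001401172486427244 perp 0.0004686795962396987
[(-0.018, 0.1, 16.7), (-0.0, 0.4, 27.4), (0.018, 0.4, 27.4), (0.036, 0.4, 27.5), (0.054, 0.0, 27.9)]
```

View pics/wrist10.png

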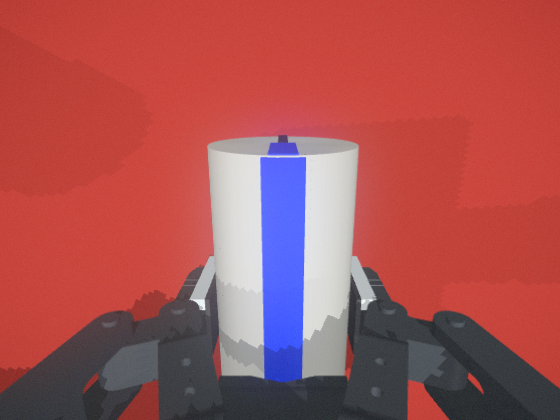

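```bash
python3 -m crank '{"claw":[0.3,0.3,0.3,0.3,0.3,0.3,0.3,0.3,0.3,0.3,0.3,0.3],"xyz":[[0,0,0.02],[0,0,0.08],[0,0,0.18],[0,0,0.28],[0,-0.06,0.38],[0,-0.15,0.46],[0,-0.27,0.5],[0,-0.4,0.5],[0,-0.53,0.5],[0,-0.66,0.5],[0,-0.78,0.5],[0,-0.87,0.5]],"twist":[0,0,0,0,0.04,0.09,0.15,0.21,0.27,0.33,0.38,0.403]}' 80
python3 -m crank '{"claw":[0.3,0.3,0.3,0.3,0.3],"xyz":[[0.01,-0.1,0],[0.01,-0.16,0],[0.01,-0.19,0],[0.01,-0.19,0],[0.01,-0.19,0]],"twist":[0,0,0,0,0]}'
python3 - <<'E'
from h import *
for n in('wrist','scene','side'): cam(n,n+'11.png')
E
```

```text
clock: 11.2
eef_pos: [0.5552, -0.0182, 0.1313]
tcp_rot: [-0.0, 0.22, 0.975, -0.0]
contact_force: [0.2, 1.3, -4.8]
width: 0.563
clock: 11.7
eef_pos: [0.5586, -0.0724, 0.1313]
tcp_rot: [-0.0, 0.221, 0.975, 0.0]
contact_force: [0.4, 0.1, -6.1]
width: 0.567
```

View pics/wrist11.png

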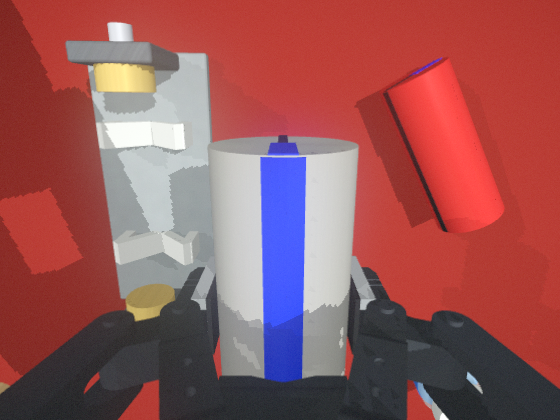

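View pics/side11.png

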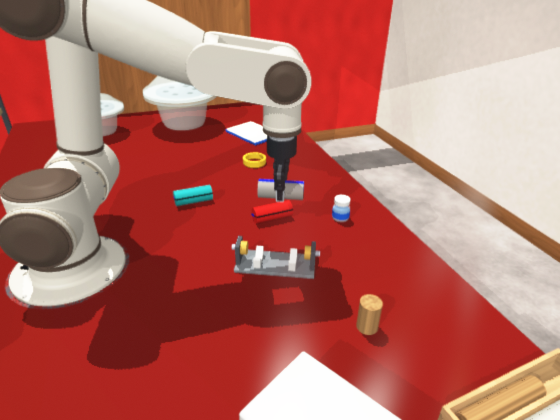

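Run:
```python
from h import *
c=load('wrist');uv,P,h=cloud(c);T=r.state()['eef_pos'];print(T)
reg=(uv[:,0]<215)&(uv[:,1]<300)
pl=reg&(h[:,1]<80)&(P[:,2]>.005)&(P[:,2]<.016)
print('plate',pl.sum(),np.median(P[pl,2]),cv2.minAreaRect((P[pl][:,:2]*1000).astype(np.float32)))
# edges in plate rows 150-230 (left), 80-290 right  via plane
g=np.zeros((420,560),bool);g[uv[pl][:,1],uv[pl][:,0]]=1
ed=lambda rows,f:np.array([[f(np.nonzero(g[v])[0])+( -0.5 if f is np.min else .5),v] for v in rows if g[v].any()])
Lp=plane(c,ed(range(155,228),np.min),.0104);Rp=plane(c,ed(range(70,260),np.max),.0104)
for nm,E in(('L',Lp),('R',Rp)):
    vx,vy,x,y=cv2.fitLine((E[:,:2]*1000).astype(np.float32),cv2.DIST_HUBER,0,.01,.01).ravel();print(nm,np.degrees(np.arctan2(vy,vx)),x,y)
W=reg&(h[:,2]>150)&(h[:,1]<60)&(P[:,2]>.017)&(P[:,2]<.048)&(uv[:,1]>110)
Q=P[W];th=np.radians(-25.5);a=np.array([np.cos(th),np.sin(th)]);n=np.array([-np.sin(th),np.cos(th)])
t=(Q[:,:2]-[.516,-.165])@a
for s in(1,-1):
    q=Q[t*s>0]; tt=(q[:,:2]-[.516,-.165])@a; nn=(q[:,:2]-[.516,-.165])@n
    print('block',len(q),'t',np.percentile(tt,[1,50,99]).round(4),'n',np.percentile(nn,[.5,99.5]).round(4),'z',np.percentile(q[:,2],[1,50,99]).round(4))
    hi=q[:,2]>.034; print(' tops n:',np.sort(nn[hi])[[0,-1]].round(4) if hi.any() else '')
B=reg&(h[:,0]>15)&(h[:,0]<30)&(h[:,1]>100)&(P[:,2]>.02)&(uv[:,1]<100);q=P[B];d=q[:,:2]-[.516,-.165]
print('brass far',len(q),np.percentile(d@a,[1,99]).round(4),np.percentile(d@n,[1,99]).round(4),(d@n).mean())
```

```text
[ 0.55867001 -0.07221002  0.13139616]
plate 17660 0.009507546338014372 ((512.5701293945312, -164.22467041015625), (90.38525390625, 208.32785034179688), 64.04979705810547)
L -26.172943 498.33444 -205.9872
R -27.722483 514.2705 -116.14546
block 1885 t [0.0332 0.0406 0.0518] n [-0.0322  0.0294] z [0.0172 0.0291 0.039 ]
 tops n: [-0.0324  0.0294]
block 2121 t [-0.0582 -0.0495 -0.0402] n [-0.0314  0.0306] z [0.0173 0.0302 0.0392]
 tops n: [-0.0321  0.0308]
brass far 1575 [-0.0951 -0.0794] [-0.0137  0.0179] 0.004682109602404942
```

```bash
python3 -m crank '{"claw":[0.3,0.3,0.3,0.3,0.3,0.3,0.3,0.3,0.3],"xyz":[[-0.05,-0.1,0],[-0.1,-0.2,0],[-0.14,-0.28,0],[-0.1537,-0.3073,0],[-0.1537,-0.3073,0],[-0.1537,-0.3073,-0.1],[-0.1537,-0.3073,-0.2],[-0.1537,-0.3073,-0.25],[-0.1537,-0.3073,-0.25]],"twist":[-0.002,-0.005,-0.005,-0.005,-0.005,-0.005,-0.005,-0.005,-0.005]}'
python3 - <<'E'
from h import *
for n in('wrist','scene','side'): cam(n,n+'12.png')
A=load('scene')['frame'][130:220,200:320];B=load('side')['frame'][200:290,210:340]
o=np.hstack([cv2.resize(A,(400,300)),cv2.resize(B,(400,277))[:277] if 0 else cv2.resize(B,(400,300))]);cv2.imwrite('pics/crop12.png',o[:,:,::-1])
T=r.state()['eef_pos'];print(T)
th=np.radians(-25.95);a=np.array([np.cos(th),np.sin(th)]);n=np.array([-np.sin(th),np.cos(th)])
for nm in('scene','side'):
    uv,P,h=cloud(load(nm));d=P[:,:2]-[.5126,-.1644]
    m=(P[:,2]>.076)&(P[:,2]<.128)&(abs(d@a)<.075)&(abs(d@n)<.0255)&((h[:,1]<60)&(h[:,2]>70)|((h[:,0]>105)&(h[:,0]<135)))
    Q=P[m];print(nm,m.sum(),fitcyl(Q,[.5126,-.1644,th],.0994),np.percentile((d@a)[m],[1,99]))
E
```

```text
clock: 12.75
eef_pos: [0.5119, -0.1636, 0.0543]
tcp_rot: [-0.002, 0.224, 0.974, 0.001]
contact_force: [-0.5, 0.4, -4.5]
width: 0.559
[ 0.51340836 -0.16495272  0.0574686 ]
scene 529 (array([ 0.5139568 , -0.16508801]), np.float64(-0.4550917177444007), np.float64(-6.636417877928205e-05), np.float64(0.11941900753307953), np.float64(0.0012853429410388834)) [-0.05744878  0.06081706]
side 625 (array([ 0.51445195, -0.16399448]), np.float64(-0.45520032107710745), np.float64(0.003314532822121407), np.float64(0.11836415549611859), np.float64(0.0011551081255840143)) [-0.05743982  0.05996261]
```

View pics/crop12.png

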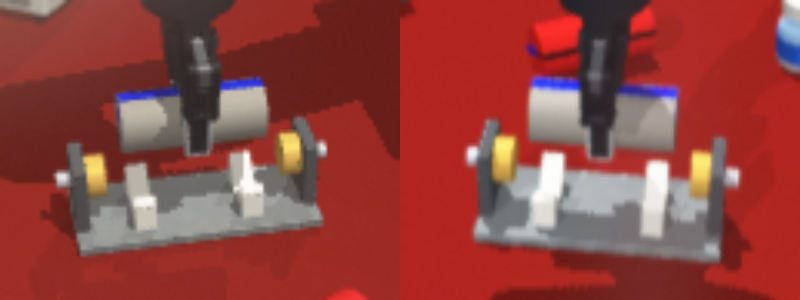

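View pics/wrist12.png

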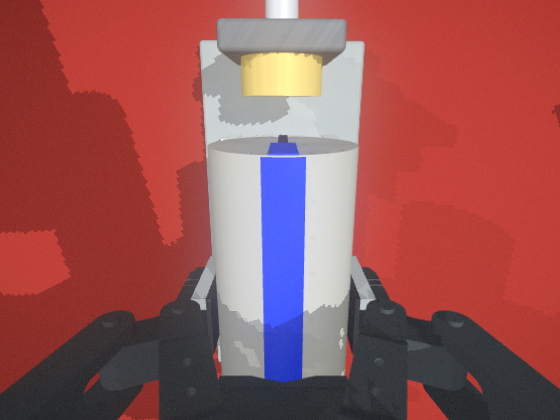

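```bash
python3 -m crank '{"claw":[0.3,0.3,0.3,0.3,0.3,0.3,0.3,0.3,0.3,0.3],"xyz":[[-0.003,0.001,-0.03],[-0.003,0.001,-0.07],[-0.003,0.001,-0.1],[-0.003,0.001,-0.12],[-0.003,0.001,-0.13],[-0.003,0.001,-0.14],[-0.003,0.001,-0.147],[-0.003,0.001,-0.152],[-0.003,0.001,-0.155],[-0.003,0.001,-0.155]],"twist":[0,0,0,0,0,0,0,0,0,0]}'
python3 - <<'E'
from h import *
s=r.state();print(s['eef_pos'],s['contact_force'],s['moment'])
E
```

```text
clock: 13.9
eef_pos: [0.5117, -0.165, 0.0099]
tcp_rot: [-0.0, 0.225, 0.974, -0.0]
contact_force: [0.1, 0.3, -6.0]
width: 0.563
[ 0.51167986 -0.16503945  0.00986729] [ 0.09693507  0.28049189 -6.02853097] [ 0.02820149 -0.00843018  0.01022104]
```

Not yet touching (fz −6, about the core's weight). I lower by about 1 mm per step.

```bash
python3 -m crank '{"claw":[0.3,0.3,0.3,0.3],"xyz":[[0,0,-0.002],[0,0,-0.004],[0,0,-0.006],[0,0,-0.006]],"twist":[0,0,0,0]}'
python3 -m crank '{"claw":[0.3,0.3,0.3],"xyz":[[0,0,-0.002],[0,0,-0.003],[0,0,-0.003]],"twist":[0,0,0]}'
```

```text
clock: 14.3
eef_pos: [0.5116, -0.165, 0.008]
tcp_rot: [-0.0, 0.225, 0.974, -0.0]
contact_force: [-0.6, -0.3, -5.7]
width: 0.562
clock: 14.6
eef_pos: [0.5116, -0.165, 0.0071]
tcp_rot: [-0.0, 0.225, 0.974, -0.0]
contact_force: [0.9, 1.2, -5.6]
width: 0.563
```

```bash
python3 -m crank '{"claw":[0.3,0.3,0.3],"xyz":[[0,0,-0.002],[0,0,-0.004],[0,0,-0.004]],"twist":[0,0,0]}'
python3 - <<'E'
from h import *
for n in('wrist','scene','side'): cam(n,n+'13.png')
th=np.radians(-25.95);a=np.array([np.cos(th),np.sin(th)]);n=np.array([-np.sin(th),np.cos(th)])
for nm in('scene','side'):
    uv,P,h=cloud(load(nm));d=P[:,:2]-[.5126,-.1644]
    m=(P[:,2]>.045)&(P[:,2]<.08)&(abs(d@a)<.06)&(abs(d@n)<.0255)&((h[:,1]<60)&(h[:,2]>70)|((h[:,0]>105)&(h[:,0]<135)))
    Q=P[m];print(nm,m.sum(),fitcyl(Q,[.5126,-.1644,th],.0494),np.percentile((d@a)[m],[1,99]))
A=load('scene')['frame'][130:220,200:320];B=load('side')['frame'][200:290,210:340]
o=np.hstack([cv2.resize(A,(400,300)),cv2.resize(B,(400,300))]);cv2.imwrite('pics/crop13.png',o[:,:,::-1])
E
```

```text
clock: 14.9
eef_pos: [0.5119, -0.165, 0.0064]
tcp_rot: [0.0, 0.225, 0.974, 0.0]
contact_force: [0.0, 2.9, 3.1]
width: 0.568
scene 439 (array([ 0.51263065, -0.16528061]), np.float64(-0.448808397573686), np.float64(-8.864475018385117e-06), np.float64(0.11832488320343817), np.float64(0.0012559615010561515)) [-0.05834539  0.05893778]
side 543 (array([ 0.51350239, -0.16393916]), np.float64(-0.4533467165425539), np.float64(0.003224862620116683), np.float64(0.11822583432559478), np.float64(0.00139730376968709)) [-0.05817907  0.05931435]
```

View pics/crop13.png

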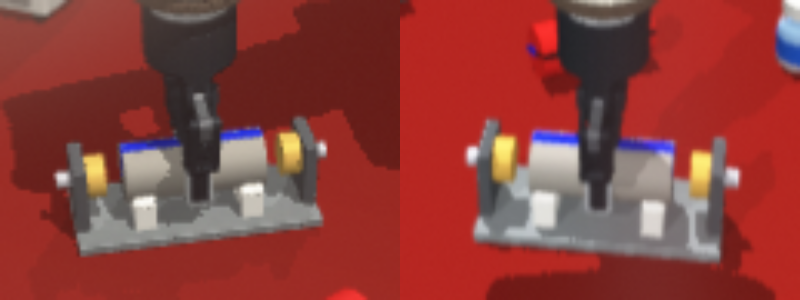

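```bash
python3 -m crank '{"claw":[0.1,-0.1,-0.2,-0.3,-0.4,-0.5,-0.6,-0.6],"xyz":[[0,0,0],[0,0,0],[0,0,0],[0,0,0],[0,0,0],[0,0,0],[0,0,0],[0,0,0]],"twist":[0,0,0,0,0,0,0,0]}' 20
python3 -m crank '{"claw":[-0.6,-0.6,-0.6,-0.6,-0.6,-0.6,-0.6,-0.6,-0.6],"xyz":[[0,0,0.02],[0,0,0.06],[0,0,0.12],[0,0,0.2],[0,0,0.3],[0,0,0.4],[0,0,0.5],[0,0,0.5],[0,0,0.5]],"twist":[0,0,0,0,0,0,0,0,0]}'
python3 - <<'E'
from h import *
for n in('wrist','scene','side'): cam(n,n+'14.png')
c=load('wrist');th=-.453
uv,P,h=cloud(c);a=np.array([np.cos(th),np.sin(th)]);n=np.array([-np.sin(th),np.cos(th)])
d=P[:,:2]-[.5126,-.1644]
m=(P[:,2]>.045)&(P[:,2]<.08)&(abs(d@a)<.066)&(abs(d@n)<.0265)&((h[:,1]<60)&(h[:,2]>70)|((h[:,0]>105)&(h[:,0]<135)))
ct,yaw,dz,L,e=fitcyl(P[m],[.5126,-.1644,th],.0494);print(ct,yaw,dz,L,e,(ct-[.5126,-.1644])@a)
print([(float(x[0]),float(x[2]),float(x[3])) for x in lineang(c,[*ct,.0494+dz],yaw)][::3])
E
```

```text
clock: 15.85
eef_pos: [0.5117, -0.1651, 0.006]
tcp_rot: [-0.0, 0.225, 0.974, -0.0]
contact_force: [-0.4, 0.9, -0.4]
width: 0.802
clock: 16.75
eef_pos: [0.5119, -0.1651, 0.1571]
tcp_rot: [0.001, 0.225, 0.974, -0.0]
contact_force: [-0.4, 0.2, 0.2]
width: 0.799
[ 0.51240799 -0.16477434] -0.4565436629629031 -0.0004499322211125771 0.1192836308143149 0.0005588603914340393 -8.804217868868545e-06
[(-0.054, 1.2, 25.4), (-0.036, 1.3, 25.9), (-0.018, 1.5, 26.5), (-0.0, 1.7, 27.1), (0.018, 1.0, 25.9), (0.036, 1.1, 26.4), (0.054, 1.3, 27.0)]
```

View pics/wrist14.png

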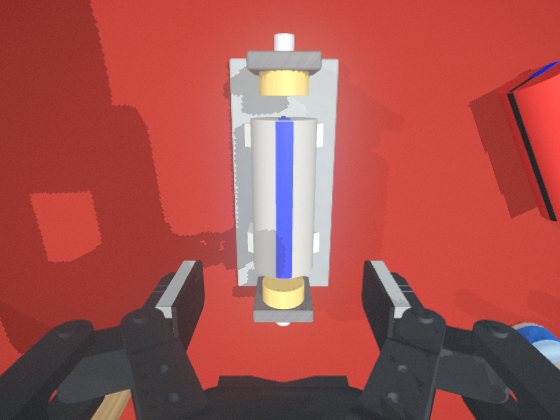

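View pics/scene14.png

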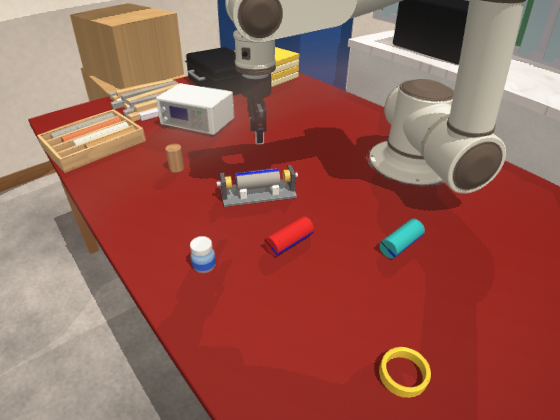

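The core lies in both notches (wrist 284,195), centred, with the blue line about 1° from the top. The jar (203,255), brown core (175,158) and tape (405,372) are where they started. I am handing in.

Run:
```python
from h import *
print(r.hand_in())
```

```text
the job is handed in; nothing more can be done
None
```

The grey core is lying in both V-notches, released, with its blue line about 1.3° off straight up. I handed the job in at about 17 s of the 48 s allowed; no verdict was reported.

I rolled it about 47 mm along the bench until the line read 0.3° from the top. Then I gripped it, carried it upright and lowered it until light contact (about 3 N).

**Last checks:**
- **Position:** the wrist camera puts the core within 1 mm of midway between the probes. Its height is within 0.5 mm of the rest height, and the arm is clear of everything.
- **Other objects:** the jar, tape and brown core look unmoved in the last scene picture. I judged that by eye and did not re-measure them.

**What went wrong or disagreed:**
- **First push:** a finger rode up onto the core with about 34 N at the wrist. The fingertips stood about 30 mm higher above the reported tool point than stated. I measured this with the cameras, corrected for it and finished the roll normally; the core had only moved about 5 mm.
- **Side camera:** it read heights about 3 mm high compared with the other two cameras, so I relied on those.

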